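# Dock the vacuum-gauge kit tray

### The job

Hook a fingertip behind the far lip of the steel kit tray, drag the tray towards you and dock it squarely in the L-shaped bracket: its near wall snug along the front fence and its left wall snug against the side stop. Keep the gauge standing on the tray, press the tray against the bracket only gently, and leave the other things on the bench where they are.

Things in the scene. Friction and masses are not known exactly. Their poses are not given: they have to be found in the camera images.
- tray: Loose steel kit tray, 130 mm along its x, 200 mm along y, 40 mm high, 0.4 to 0.8 kg. Origin at the centre of its underside, z up; +x is its far side, +y its left. A hard black insert fills it to 4 mm below the rim, so the rim cannot be pinched; low parts fixed in the insert's far half stand 8 mm above it. Walls upright and flat; the far one has a folded lip. It slides on its flat underside.
- tray_lip (a point): Middle of the outer top edge of the lip, which is folded outward along the whole top of the far wall, 12 mm wide and 4 mm thick. It lies at tray x 77, y 0, z 40 mm. Pulling here drags the tray.
- tray_front_left (a point): Point on the outer face of the tray's near wall, towards its left end, that meets the front fence: tray x -65, y +65, z 13 mm.
- tray_front_right (a point): Point on the outer face of the tray's near wall, towards its right end, that meets the front fence: tray x -65, y -65, z 13 mm.
- tray_left (a point): Point on the tray's left wall (its outer face) that meets the side stop: tray x 0, y +100, z 13 mm.
- nest: L-shaped aluminium docking bracket fixed to the bench, up to 26 mm high. Origin on the bench at the inner corner, where the planes of its two stop faces meet; x points away from the robot, y to the left, z up. Its front fence spans y -260 to 30, x -16 to 0 mm, 22 mm high; its side bar spans x -16 to 108, y 14 to 30 mm and carries one stop pad. The right and far sides of the docked place are open.
- nest_front (a point): Point on the face of the front fence, at bracket x 0, y -100, z 13 mm; the whole flat face lies in the bracket's plane x = 0. The tray starts with its near wall about 65 to 130 mm beyond it, turned up to 0.15 rad.
- nest_side (a point): Middle of the face of the only side stop, a steel pad 24 mm wide, at bracket x 65, y 0, z 13 mm; its face lies in the bracket's plane y = 0. The tray starts to the right of it by 10 to 60 mm. Docked, the tray's origin is at bracket x 65, y -100 mm and its axes are parallel to the bracket's.
- gauge: Loose steel vacuum gauge, a turned body 40 mm across its foot, 34 mm across its body and 62 mm high, standing on the tray's insert (36 mm above the bench) in the near half of the tray. Origin at the centre of its underside, z up.
- flange: Bystander: loose round steel flange with a hub, 70 mm across, 30 mm high; origin at the centre of its underside.
- canister: Bystander: loose can, 52 mm across, 100 mm high; origin at the centre of its underside.
- adapter: Bystander: loose black power adapter, 90 x 50 x 32 mm; origin at the centre of its underside.
- controller_front (a point): Foot of the middle of the front (-x) face of a grey instrument fixed to the bench beyond the tray: 180 mm deep, 260 wide, 105 high. Knobs stand 11 mm proud of this face. About 40 to 70 mm is open between it and the tray's lip: a gripper's body may not fit upright here, but fingers tilted 20 to 30 degrees (tips away from the robot, body leaning over the tray) do.
Not all that is in view belongs to the job. What is shaped like the tray but brown is not meant. What is shaped like the gauge but yellow is not meant.

How it is judged:
By the outcome, as a careful person would: the job done as asked, in the order asked, and still so for the second after the job is handed in, with the robot touching nothing.
It also fails if it takes over 54 s, if anything falls off the work surface, if the arm or the gripper's body presses on something with over 40 N, if the wrist force passes 120 N, or if a joint passes its speed limit or range.

### The arm

A 7-joint arm with a two-finger parallel gripper is mounted at the origin on the work surface. World frame = base frame: x ahead of the robot, y to its left, z up, the work surface at z = 0. Lengths are in m, angles in rad, forces in N, time in s.
With the tool pointing down it reaches from about 0.425 to 0.875 m from the base axis. Payload 8.4 kg.
Tool frame: the origin (TCP) lies at the very end of the fingers, on their centre line; the grasp point (between the pads) lies 19 mm behind it; z points along the fingers, y is the line along which they close (so a half turn about z gives the same grasp; the last joint's range is limited). The gripper opens to 87 mm and grips with 3 to 60 N. Pads are 19 mm wide; open, the fingers measure 117 mm over their backs; the gripper's body (75 mm by 190 mm) begins 51 mm behind the grasp point.
Start: joints at [-1.405, 0.333, 0.04, 1.465, -0.013, 1.343, -0.059], TCP at [0.17, 0.627, 0.223] pointing down, gripper open.
Joint ranges: [-2.58, 2.58], [-0.38, 2.09], [-1.3, 1.39], [0.25, 2.4], [-1.5, 4.64], [0.08, 2.09], [-2.65, 2.65]. Speed limits (rad/s): [2.22, 2.22, 2.79, 2.79, 3.14, 3.14, 3.14].

### API

Orientations are given as a unit quaternion [x, y, z, w].
In Python, from station import observe, get_image, sign_off gives the robot as it stands. The module is installed in compiled form; this text tells all that it offers.
- The arm moves only by the tool move_arm, never from a script. Its arguments are lists of equal length, an entry for each row: "dp": the shift along the tool's x, y, z each as a share of 0.12 m, from -1 to 1, a list of three; "angular": the turn, a rotation vector about the tool's x, y, z each as a share of 90 degrees, from -1 to 1, a list of three; "gripper": the gripper's target within -1 to 1 (fully open at 1, half-way at 0, shut at -1). A call has 1 to 5 rows; each row is the pose to reach, as a shift and turn from the pose commanded when the call began, along the tool's axes at that moment; what a row does not reach only later rows make up. A row lasts 1/8 s, in which the tool goes at most 62.5 mm and 10.7 degrees, less where a joint would pass 70% of its speed; a pose out of reach is approached as far as the arm can. A call with a number of a shift or a turn outside -1 to 1 is refused whole. A call with a gripper value outside its range is refused whole. The fingers move at their own pace and stop on an object; "grip_force" is the grip in N (left out, the last holds). Time passes only in rows, so rows that repeat a pose let the fingers close. It gives the time, the measured TCP pose, the force, the opening and the grip force at its end, in the units of the state.
- observe(): the state, without advancing time (a new reading comes with each control period).
- get_image(name): name is "scene" or "top" or "wrist"; returns a dict with "color" (400x640x3 uint8, red, green, blue), "depth" (400x640 float32, m along the optical axis (not along the pixel's ray), 0 where there is no reading), "fov_y" (degrees; the focal length in pixels is half the picture's height over the tangent of half this angle, whatever the lens; pixels are square), "cx", "cy" (the principal point, pixels), "origin" and "orientation" of the camera in the world. Camera axes: x right, y up, looking along -z (the intrinsics and any distortion apply to the point x, -y, -z); pixel columns grow to the right and rows downward; lengths in m; the calibration is good to about 2 mm. A picture is of the moment at which its call begins.
- sign_off(): hands the job in; it is judged then, once.
The state is a dict: "time": time; "joint_pos": joint angles; "qd": joint speeds; "tau": joint torques, N m; "position": TCP position; "ee_rot": TCP orientation; "wrist_force": force on the tool from outside, world axes, zero at the start; "torque": the same for the moment, N m; "opening": finger opening in m; "gripper_force": force on a finger pad.
Only numpy, scipy, OpenCV 4.12 (cv2) and the standard library are available. Lean on these libraries where they do the work, as an engineer would, in place of code of your own. Each camera call takes 0.05 s, during which the arm holds its last target. There are 200 camera calls.

## Working session

There is one attempt and no reset: what is moved stays moved. The work goes in short steps, Python scripts to look and compute and a tool call to move; the robot and the scene stay as the last step left them, time stands still between calls to the robot, and variables do not carry over. Pictures are saved under pics/ and viewed, at most 10 in all, crops included, and the job is handed in when it is done.

Besides the shell and the picture viewer there is one more tool, called after "Emit:" by a JSON object that holds its "api" and its "payload", one argument or row to a line. move_arm: Moves the arm, as the interface text tells. Shift numbers are shares of 0.12 m and turn numbers shares of 90 degrees, none past 1 either way. Its arguments: {"type":"object","properties":{"dp":{"type":"array","items":{"type":"array","items":{"type":"number"}}},"angular":{"type":"array","items":{"type":"array","items":{"type":"number"}}},"gripper":{"type":"array","items":{"type":"number"}},"grip_force":{"type":"number"}},"required":["dp","angular","gripper"]}

```bash
mkdir -p pics
cat > h.py <<'E'
import numpy as np, cv2
from scipy.spatial.transform import Rotation as R
from station import observe, get_image
def snap(n,f):
    im=get_image(n); np.savez('pics/'+f+'.npz',**{k:np.array(v) for k,v in im.items()}); cv2.imwrite('pics/'+f+'.png',im['color'][:,:,::-1]); return im
def foc(im): return 200/np.tan(np.radians(float(im['fov_y']))/2)
def ray(im,u,v):
    f=foc(im); d=np.stack([(np.asarray(u,float)-im['cx'])/f,-(np.asarray(v,float)-im['cy'])/f,-np.ones_like(np.asarray(u,float))],-1)
    return R.from_quat(im['orientation']).apply(d)
def onplane(im,u,v,z):
    d=ray(im,u,v); o=np.asarray(im['origin']); return o+d*((z-o[2])/d[...,2])[...,None]
def cloud(im):
    v,u=np.mgrid[0:400,0:640]; d=ray(im,u.ravel(),v.ravel()); return (np.asarray(im['origin'])+d*im['depth'].ravel()[:,None]).reshape(400,640,3)
def rel(p,q,tp,tq):
    r=R.from_quat(q); return r.inv().apply(np.array(tp)-p)/0.12, (r.inv()*R.from_quat(tq)).as_rotvec()/(np.pi/2)
E
python3 - <<'E'
from h import *
for n in('scene','top'):
    im=snap(n,n+'0'); print(n,{k:im[k] for k in('fov_y','cx','cy','origin','orientation')},im.keys())
s=observe();print(s['time'],s['position'],s['ee_rot'],s['opening'])
E
```

```text
scene {'fov_y': 52.915172281800025, 'cx': 324.54499883365463, 'cy': 206.33142124129213, 'origin': array([ 1.16515943, -0.03542071,  0.81078726]), 'orientation': array([0.26181422, 0.2579842 , 0.64257968, 0.67230114])} dict_keys(['color', 'depth', 'fov_y', 'cx', 'cy', 'origin', 'orientation'])
top {'fov_y': 42.65448575744973, 'cx': 316.34457521096306, 'cy': 194.9633780985186, 'origin': array([ 0.28847329, -0.01549359,  1.2433171 ]), 'orientation': array([-0.05994945,  0.0590023 ,  0.70633047, -0.70286703])} dict_keys(['color', 'depth', 'fov_y', 'cx', 'cy', 'origin', 'orientation'])
0.1 [0.17004352 0.6269233  0.22175098] [ 1.32012188e-01  9.91247825e-01 -7.26936047e-04 -4.78988680e-05] 0.0866777298501857
```

View pics/top0.png

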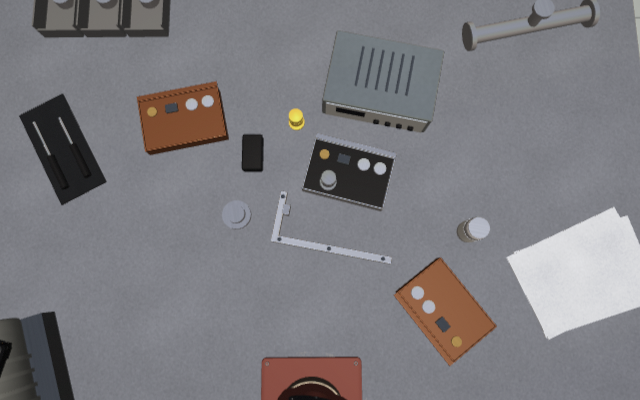

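View pics/scene0.png

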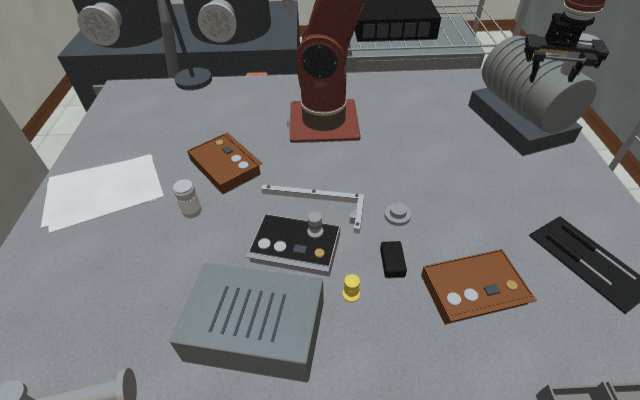

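Run:
```python
from h import *
im=dict(np.load('pics/top0.npz')); a=im['color'][100:280,250:420,::-1]
cv2.imwrite('pics/c1.png',cv2.resize(a,None,fx=4.4,fy=3.3*1,interpolation=cv2.INTER_CUBIC))
P=cloud(im)
for u,v in [(320,142),(393,155),(345,195),(306,189),(380,206),(280,200),(278,238),(330,248),(388,260),(330,280),(200,300),(600,120),(328,178),(380,70)]: print(u,v,P[v,u].round(4))
im=dict(np.load('pics/scene0.npz'));Q=cloud(im)
for u,v in [(400,150),(150,300),(314,215),(300,262),(313,191),(358,195)]: print(u,v,Q[v,u].round(4))
```

```text
320 142 [ 0.6243 -0.0239  0.0365]
393 155 [ 0.5901 -0.1999  0.0398]
345 195 [ 0.493  -0.0828  0.0378]
306 189 [0.5089 0.0104 0.0332]
380 206 [ 0.4667 -0.1661  0.0337]
280 200 [0.4831 0.0729 0.0293]
278 238 [0.3923 0.0774 0.0248]
330 248 [ 0.3681 -0.0462  0.0224]
388 260 [ 0.3392 -0.1835  0.0198]
330 280 [ 2.932e-01 -4.600e-02  1.000e-04]
200 300 [ 0.2477  0.264  -0.0008]
600 120 [ 6.881e-01 -7.309e-01 -3.000e-04]
328 178 [ 0.5225 -0.0412  0.0969]
380 70 [ 0.779  -0.1654  0.1057]
400 150 [ 0.1734  0.2365 -0.    ]
150 300 [ 0.6773 -0.423  -0.0015]
314 215 [ 0.5242 -0.0417  0.0974]
300 262 [ 0.6178 -0.0782  0.0398]
313 191 [ 0.3697 -0.043   0.0253]
358 195 [0.3908 0.0803 0.0244]
```

View pics/c1.png

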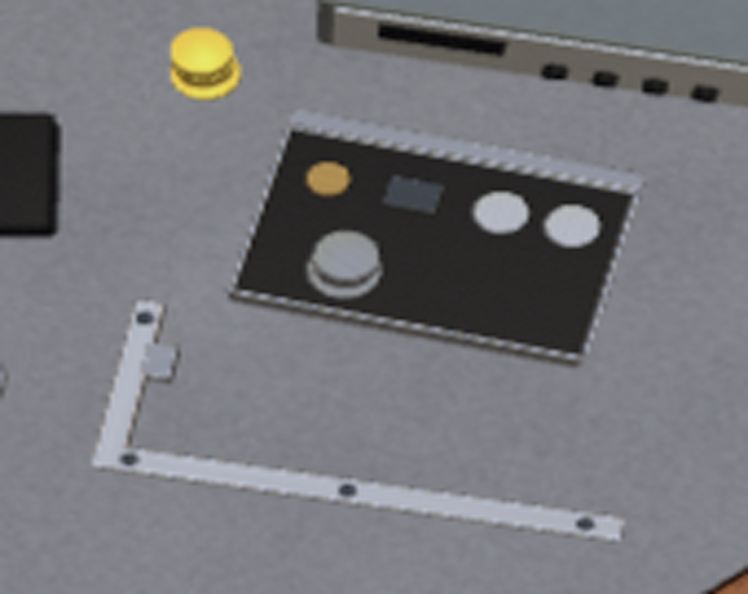

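```bash
cat >> h.py <<'E'
def near_mask(im,P,zlo,zhi,box):
    x,y,z=P[...,0],P[...,1],P[...,2]
    return (im['depth']>0)&(z>zlo)&(z<zhi)&(x>box[0])&(x<box[1])&(y>box[2])&(y<box[3])
def rect(pts):
    (c,s,a)=cv2.minAreaRect((pts*1000).astype(np.float32)); return np.array(c),np.array(s),a,cv2.boxPoints((c,s,a))
def big(m):
    n,l,st,_=cv2.connectedComponentsWithStats(m.astype(np.uint8)); return l==1+np.argmax(st[1:,4])
E
python3 - <<'E'
from h import *
for n in('top0','scene0'):
    im=dict(np.load(f'pics/{n}.npz'));P=cloud(im)
    m=big(near_mask(im,P,0.028,0.055,(.44,.70,-.25,.05)))
    v,u=np.nonzero(m); 
    # contour rays on z=0.040
    c=max(cv2.findContours(m.astype(np.uint8),0,1)[0],key=cv2.contourArea)[:,0]
    X=onplane(im,c[:,0],c[:,1],.040)[:,:2]; r=rect(X);print(n,'tray',r[0].round(1),r[1].round(1),r[2],r[3].round(1).tolist())
    g=im['color'].astype(int); sat=g.max(2)-g.min(2)
    b=near_mask(im,P,0.011,0.032,(.32,.52,-.23,.13))&~cv2.dilate(m.astype(np.uint8),np.ones((5,5))).astype(bool); b=big(b)
    v,u=np.nonzero(b); X=onplane(im,u,v,.022)[:,:2]; 
    print('br',len(u),X.min(0),X.max(0), rect(X)[:3])
    vis=im['color'][:,:,::-1].copy(); vis[m]=(0,0,255); vis[b]=(0,255,0)
    cv2.imwrite(f'pics/m_{n}.png',vis)
E
python3 -c "
import cv2,numpy as np
a=cv2.imread('pics/m_top0.png')[100:280,250:420];b=cv2.imread('pics/m_scene0.png')[170:290,230:400]
a=cv2.resize(a,(400,424));b=cv2.resize(b,(400,282));c=np.zeros((424,800,3),np.uint8);c[:,:400]=a;c[:282,400:]=b;cv2.imwrite('pics/m.png',c)"
```

```text
top0 tray [552.8 -92.9] [200.1 144.4] 74.9710922241211 [[457.1000061035156, -170.8000030517578], [596.5999755859375, -208.1999969482422], [648.5, -14.899999618530273], [509.0, 22.5]]
br 1219 [ 0.3344302  -0.19049875] [0.50631115 0.09430347] (array([419.51599121, -57.79893494]), array([289.84976196, 124.1206665 ]), 78.66192626953125)
scene0 tray [554.  -91.8] [201.2 143.4] 75.13573455810547 [[458.8999938964844, -170.60000610351562], [597.5, -207.39999389648438], [649.2000122070312, -12.899999618530273], [510.5, 23.899999618530273]]
br 912 [ 0.33470226 -0.18938179] [0.51338609 0.09443191] (array([423.47125244, -57.7313385 ]), array([289.35574341, 131.07745361]), 78.95668029785156)
```

View pics/m.png

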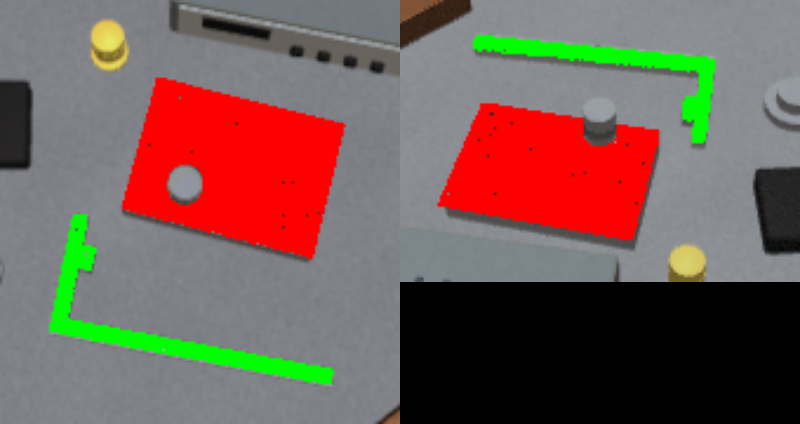

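```bash
cat > br.py <<'E'
from h import *
def bracket(im,P,box=(.32,.52,-.23,.13),excl=None):
    b=near_mask(im,P,0.011,0.032,box)
    if excl is not None: b&=~excl
    b=big(b); v,u=np.nonzero(b); X=onplane(im,u,v,.022)[:,:2]*1000; Y=onplane(im,u,v,.026)[:,:2]*1000
    th=np.radians(-11.2)
    for _ in range(4):
        A=np.array([[np.cos(th),np.sin(th)],[-np.sin(th),np.cos(th)]])
        L=X@A.T; lo=L[:,0].min(); 
        y=L[:,1]; f=(L[:,0]<lo+24)&(y<y.max()-40)
        bins=np.arange(y.min()+8,y.max()-45,4); mid=[];top=[];bot=[]
        for a in bins:
            s=f&(y>=a)&(y<a+4)
            top.append(L[s,0].max());bot.append(L[s,0].min())
        k=np.polyfit(bins,(np.array(top)+np.array(bot))/2,1)[0]; th-=-0 if False else 0; th+= -np.arctan(k)
    A=np.array([[np.cos(th),np.sin(th)],[-np.sin(th),np.cos(th)]]);L=X@A.T
    mid=(np.median(top)+np.median(bot))/2
    M=Y@A.T
    return th,A,mid,np.median(top)-np.median(bot),L[:,1].min(),L[:,1].max(),L,M
E
python3 - <<'E'
from br import *
for n in('top0','scene0'):
    im=dict(np.load(f'pics/{n}.npz'));P=cloud(im)
    m=cv2.dilate(big(near_mask(im,P,0.028,0.055,(.44,.70,-.25,.05))).astype(np.uint8),np.ones((5,5)))>0
    th,A,mid,w,ylo,yhi,L,M=bracket(im,P,excl=m); x0=mid+8
    pad=L[(abs(L[:,0]-x0-65)<8)][:,1].min(); bar=L[(abs(L[:,0]-x0-95)<8)]; bar2=L[(abs(L[:,0]-x0-35)<8)]
    print(n,np.degrees(th),'x0',x0,w,'y',ylo,yhi,yhi-ylo,'y0 est',(ylo+yhi)/2+115,'pad',pad,'barin',bar[:,1].min(),bar[:,1].max(),bar2[:,1].min(),bar2[:,1].max())
    print('xmax',L[:,0].max()-x0, A.T@[x0,(ylo+yhi)/2+115])
    s=L[(L[:,1]<(ylo+yhi)/2+115+10)&(L[:,0]>x0+30)];print('pad x',s[:,0].min()-x0,s[:,0].max()-x0)
    gy=near_mask(im,P,.085,.11,(.48,.56,-.1,0));v,u=np.nonzero(gy);print('gauge',onplane(im,u,v,.098).mean(0))
    f=near_mask(im,P,.06,.10,(.64,.75,-.3,.05));print('ctrl near x',f.sum(), P[f][:,:2].min(0) if f.any() else 0)
    c=big(near_mask(im,P,.095,.115,(.6,.95,-.4,.1)));v,u=np.nonzero(c);print('ctrl',rect(onplane(im,u,v,.105)[:,:2])[3].round(0).tolist())
E
```

```text
top0 -10.992628913751062 x0 377.79143540394483 14.598263077254842 y -121.37594581789226 168.13486409685106 289.51080991474333 y0 est 138.3794591394794 pad 137.40835924833056 barin 151.6581132169941 167.84992444455602 151.06925716277988 168.0850595384679
xmax 107.90142875117493 [397.2461834   63.80214061]
pad x 52.83722410049239 77.57106443737604
gauge [ 0.52508477 -0.04188854  0.098     ]
ctrl near x 865 [ 0.65380468 -0.2905169 ]
ctrl [[648.0, -281.0], [830.0, -318.0], [883.0, -65.0], [700.0, -27.0]]
scene0 -11.006883531764451 x0 381.1989684487987 20.19940075634696 y -120.46076430849948 168.86695095452217 289.3277152630217 y0 est 139.20309332301133 pad 139.11479755320133 barin 153.06334913708358 168.6806482064399 153.0271220330315 168.86695095452217
xmax 111.12665923510895 [400.76414732  63.86120076]
pad x 45.83516205993516 81.62990002015141
gauge [ 0.532565   -0.04128461  0.098     ]
ctrl near x 110 [ 0.65822079 -0.28236354]
ctrl [[656.0, -280.0], [834.0, -317.0], [887.0, -64.0], [708.0, -26.0]]
```

Emit:
{"api": "move_arm", "payload": {
  "dp": [
    [-0.5,-0.5,-0.25],
    [-1,-1,-0.25],
    [-1,-1,-0.25]
  ],
  "angular": [
    [0,0,0],
    [0,0,0],
    [0,0,0]
  ],
  "gripper": [1,1,1]
}}

```text
time: 0.48
position: [0.2559, 0.4778, 0.2526]
ee_rot: [0.133, 0.991, -0.0, 0.0]
wrist_force: [1.0, 0.6, 0.9]
opening: 0.0869
gripper_force: 0.0
```

Emit:
{"api": "move_arm", "payload": {
  "dp": [
    [-0.35,-0.35,0],
    [-0.7,-0.7,0],
    [-1,-1,0]
  ],
  "angular": [
    [0,0,0],
    [0,0,0],
    [0,0,0]
  ],
  "gripper": [1,1,1]
}}

```text
time: 0.85
position: [0.3398, 0.3305, 0.2524]
ee_rot: [0.133, 0.991, -0.0, -0.0]
wrist_force: [1.2, -0.1, -1.1]
opening: 0.087
gripper_force: 0.0
```

Emit:
{"api": "move_arm", "payload": {
  "dp": [
    [-0.35,-0.35,0],
    [-0.7,-0.7,0],
    [-1,-1,0]
  ],
  "angular": [
    [0,0,0],
    [0,0,0],
    [0,0,0]
  ],
  "gripper": [1,1,1]
}}

```text
time: 1.23
position: [0.424, 0.1834, 0.2525]
ee_rot: [0.133, 0.991, 0.0, -0.0]
wrist_force: [1.0, 0.3, -0.5]
opening: 0.0874
gripper_force: 0.0
```

Emit:
{"api": "move_arm", "payload": {
  "dp": [
    [-0.35,-0.35,0],
    [-0.7,-0.7,0],
    [-1,-1,0]
  ],
  "angular": [
    [0,0,0],
    [0,0,0],
    [0,0,0]
  ],
  "gripper": [1,1,1]
}}

```text
time: 1.6
position: [0.5083, 0.0362, 0.2526]
ee_rot: [0.132, 0.991, 0.0, 0.0]
wrist_force: [0.9, 0.6, -0.6]
opening: 0.0868
gripper_force: 0.0
```

Emit:
{"api": "move_arm", "payload": {
  "dp": [
    [-0.35,-0.35,0],
    [-0.7,-0.7,0],
    [-1,-1,0],
    [-1,-1,0]
  ],
  "angular": [
    [0,0,0],
    [0,0,0],
    [0,0,0],
    [0,0,0]
  ],
  "gripper": [1,1,1,1]
}}

```text
time: 2.1
position: [0.5923, -0.1134, 0.2517]
ee_rot: [0.135, 0.991, -0.002, -0.0]
wrist_force: [-0.4, 0.3, -0.2]
opening: 0.0869
gripper_force: 0.0
```

```bash
cat >> h.py <<'E'
def quat(yaw,t):
    c,s=np.cos(yaw),np.sin(yaw); tx=np.array([c,s,0]);ty=np.array([-s,c,0]);z=np.sin(t)*tx-np.array([0,0,np.cos(t)])
    return R.from_matrix(np.stack([np.cross(ty,z),ty,z],1)).as_quat()
E
python3 - <<'E'
from h import *
s=observe();p,q=s['position'],s['ee_rot'];print(p,s['joint_pos'])
tq=quat(np.radians(-15),np.radians(24))
print(rel(p,q,[.6495,-.1185,.17],tq))
print('after, 120 down', rel([0,0,.12],tq,[0,0,0],tq)[0])
E
```

```text
[ 0.59228659 -0.11341698  0.25173369] [-0.53247682  0.27550182  0.79735648  1.5729795  -0.19603587  1.37790627
  1.58375437]
(array([-0.47106887,  0.08917396,  0.68056628]), array([-0.00343495, -0.26699322, -0.00521585]))
after, 120 down [0.40673664 0.         0.91354546]
```

Emit:
{"api": "move_arm", "payload": {
  "dp": [
    [-0.2,0.03,0],
    [-0.35,0.06,0.1],
    [-0.47,0.09,0.3],
    [-0.47,0.09,0.68],
    [-0.47,0.09,0.68]
  ],
  "angular": [
    [0,-0.1,0],
    [0,-0.19,0],
    [-0.003,-0.267,-0.005],
    [-0.003,-0.267,-0.005],
    [-0.003,-0.267,-0.005]
  ],
  "gripper": [1,1,1,1,1]
}}

```text
time: 2.72
position: [0.6467, -0.1117, 0.1676]
ee_rot: [0.125, 0.971, -0.025, 0.204]
wrist_force: [0.3, 0.2, 0.3]
opening: 0.0866
gripper_force: 0.0
```

Run:
```python
from h import *
s=observe();print(s['time'],s['position'],s['ee_rot'],s['joint_pos'],s['wrist_force'])
a=snap('wrist','w1');b=snap('scene','s1')
cv2.imwrite('pics/v1.png',np.vstack([a['color'][:,:,::-1][::2,::2],b['color'][:,:,::-1][150:350,130:450]]))
tq=quat(np.radians(-15),np.radians(24))
print(rel(s['position'],s['ee_rot'],[.6495,-.1185,.022],tq))
```

```text
2.725 [ 0.64670195 -0.11169996  0.16763941] [ 0.12463959  0.97076028 -0.02530485  0.20359058] [-0.67277683  0.12382929  0.79395537  1.94762331 -0.04236534  0.69789654
  1.44124721] [0.3468671  0.16993363 0.30896826]
(array([ 0.45359754, -0.0509184 ,  1.12622654]), array([ 0.00268039, -0.00358984,  0.00351284]))
```

View pics/v1.png

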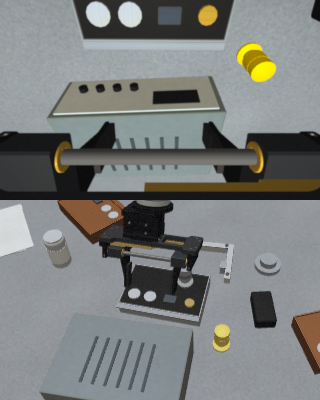

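Emit:
{"api": "move_arm", "payload": {
  "dp": [
    [0.12,-0.05,0.25],
    [0.22,-0.05,0.5],
    [0.3,-0.05,0.76],
    [0.3,-0.05,0.76]
  ],
  "angular": [
    [0,0,0],
    [0,0,0],
    [0.002,-0.003,0.003],
    [0.002,-0.003,0.003]
  ],
  "gripper": [1,1,1,1]
}}

```text
time: 3.32
position: [0.652, -0.1197, 0.0726]
ee_rot: [0.128, 0.969, -0.027, 0.208]
wrist_force: [-0.5, 0.2, 0.3]
opening: 0.087
gripper_force: 0.0
```

Run:
```python
from h import *
s=observe();print(s['position'],s['wrist_force'])
tq=quat(np.radians(-15),np.radians(24))
print(rel(s['position'],s['ee_rot'],[.6495,-.1185,.022],tq))
im=get_image('wrist');P=cloud(im)
m=near_mask(im,P,0.032,0.048,(.5,.70,-.25,.05));print(m.sum(),P[m].min(0),P[m].max(0))
# lip far edge relative to tool frame along tray yaw
th=np.radians(-15);X=P[m][:,:2]@np.array([[np.cos(th),-np.sin(th)],[np.sin(th),np.cos(th)]])
t=np.array(s['position'][:2])@np.array([[np.cos(th),-np.sin(th)],[np.sin(th),np.cos(th)]])
print('lip max x (tray axes)',np.percentile(X[:,0],99.5),'tcp',t,X[:,1].min(),X[:,1].max())
```

```text
[ 0.65199793 -0.11968068  0.07261561] [-0.50965388  0.18823343  0.33544226]
(array([0.19352118, 0.00370364, 0.375471  ]), array([ 0.00062165,  0.00214335, -0.00015038]))
86941 [ 0.5200732  -0.24767234  0.0320003 ] [0.69999561 0.04914989 0.04799997]
lip max x (tray axes) 0.6964462380585275 tcp [0.66075728 0.05314682] -0.0712122345036497 0.22169654765993657
```

Emit:
{"api": "move_arm", "payload": {
  "dp": [
    [0.1,0,0.19],
    [0.19,0,0.375],
    [0.19,0,0.375]
  ],
  "angular": [
    [0,0,0],
    [0,0,0],
    [0,0,0]
  ],
  "gripper": [1,1,1]
}}

```text
time: 3.75
position: [0.6504, -0.119, 0.0236]
ee_rot: [0.128, 0.969, -0.026, 0.209]
wrist_force: [0.4, -0.4, 0.4]
opening: 0.087
gripper_force: 0.0
```

```bash
cat > plan.py <<'E'
from h import *
import sys
# bracket frame helper: print tcp in bracket frame and dp for bracket-frame shifts
B=np.radians(-11.0);O=np.array([.398,.064])
s=observe();p,q=np.array(s['position']),s['ee_rot']
d=p[:2]-O;c,n=np.cos(B),np.sin(B)
print(s['time'],'tcp br mm',(1000*np.array([c*d[0]+n*d[1],-n*d[0]+c*d[1],p[2]])).round(1),'F br',[round(float(x),2) for x in (c*s['wrist_force'][0]+n*s['wrist_force'][1],-n*s['wrist_force'][0]+c*s['wrist_force'][1],s['wrist_force'][2])])
z=R.from_quat(q).as_matrix();print('yaw',np.degrees(np.arctan2(-z[0,1],z[1,1])))
print('10mm br x->',R.from_quat(q).inv().apply([c*.01,n*.01,0])/.12,' y->',R.from_quat(q).inv().apply([-n*.01,c*.01,0])/.12,' z->',R.from_quat(q).inv().apply([0,0,.01])/.12)
print('+1deg yaw ->',R.from_quat(q).inv().apply([0,0,1/90]))
E
python3 plan.py
```

```text
3.75 tcp br mm [ 282.7 -131.4   23.6] F br [0.45, -0.32, 0.42]
yaw -14.983749464876105
10mm br x-> [-0.07575985  0.00578945  0.03422531]  y-> [ 0.00535548  0.08313176 -0.00220762]  z-> [-0.03429589  0.00019253 -0.07594866]
+1deg yaw -> [-4.57278557e-03  2.56710172e-05 -1.01264882e-02]
```

Emit:
{"api": "move_arm", "payload": {
  "dp": [
    [0.03,-0.002,-0.0135],
    [0.06,-0.005,-0.027],
    [0.09,-0.007,-0.041],
    [0.12,-0.009,-0.054],
    [0.15,-0.012,-0.068]
  ],
  "angular": [
    [0,0,0],
    [0,0,0],
    [0,0,0],
    [0,0,0],
    [0,0,0]
  ],
  "gripper": [1,1,1,1,1]
}}

```text
time: 4.38
position: [0.6312, -0.1154, 0.0235]
ee_rot: [0.128, 0.969, -0.026, 0.21]
wrist_force: [3.7, -0.5, 2.5]
opening: 0.087
gripper_force: 2.0
```

```bash
cat > see.py <<'E'
from br import *
import sys
def tray(n,f):
    im=snap(n,f);P=cloud(im)
    m=big(near_mask(im,P,0.028,0.048,(.36,.66,-.25,.06)))
    B=np.radians(-11.0);O=np.array([398,64]);c,s=np.cos(B),np.sin(B)
    C=max(cv2.findContours(m.astype(np.uint8),0,1)[0],key=cv2.contourArea)[:,0]
    X=onplane(im,C[:,0],C[:,1],.040)[:,:2]*1000-O
    X=X@np.array([[c,-s],[s,c]]); r=rect(X/1000)
    print(n,'centre',r[0].round(1),r[1].round(1),round(r[2],2),r[3].round(1).tolist())
    g=near_mask(im,P,.085,.105,(.36,.58,-.1,.06));v,u=np.nonzero(g)
    if len(u): print('gauge top',len(u),onplane(im,u,v,.098).mean(0).round(3))
for n in sys.argv[2:]: tray(n,n+sys.argv[1])
E
python3 plan.py; python3 see.py 2 top scene
```

```text
4.375 tcp br mm [ 263.2 -131.6   23.5] F br [3.74, 0.25, 2.49]
yaw -14.999383362910782
10mm br x-> [-0.07569095  0.00581213  0.03437359]  y-> [ 0.00537279  0.08313017 -0.00222531]  z-> [-0.034445    0.00019495 -0.07588115]
+1deg yaw -> [-4.59266639e-03  2.59939707e-05 -1.01174863e-02]
top centre [161.1 -38.5] [ 33.8 103.8] 83.29 [[107.5999984741211, -49.20000076293945], [210.6999969482422, -61.400001525878906], [214.6999969482422, -27.799999237060547], [111.5, -15.699999809265137]]
scene centre [195.9 -48.8] [ 56.1 176.3] 81.44 [[104.5, -63.400001525878906], [278.8999938964844, -89.69999694824219], [287.20001220703125, -34.20000076293945], [112.9000015258789, -7.900000095367432]]
gauge top 147 [ 0.526 -0.041  0.098]
```

Emit:
{"api": "move_arm", "payload": {
  "dp": [
    [0.035,0.007,-0.016],
    [0.07,0.014,-0.031],
    [0.104,0.021,-0.047],
    [0.138,0.028,-0.063],
    [0.173,0.035,-0.079]
  ],
  "angular": [
    [-0.001,0,-0.002],
    [-0.002,0,-0.004],
    [-0.003,0,-0.006],
    [-0.004,0,-0.008],
    [-0.0046,0,-0.0101]
  ],
  "gripper": [1,1,1,1,1]
}}

```text
time: 5.1
position: [0.6098, -0.1056, 0.0232]
ee_rot: [0.119, 0.97, -0.025, 0.21]
wrist_force: [5.1, -2.0, 4.5]
opening: 0.0872
gripper_force: 3.1
```

```bash
python3 plan.py; python3 see.py 3 top scene
python3 - <<'E'
import cv2,numpy as np
a=cv2.imread('pics/top3.png')[120:280,240:420];b=cv2.imread('pics/scene3.png')[150:310,200:400]
cv2.imwrite('pics/v3.png',cv2.resize(np.hstack([a,b]),None,fx=2.1,fy=2.1,interpolation=cv2.INTER_CUBIC))
E
```

```text
5.1 tcp br mm [ 240.3 -126.    23.2] F br [5.4, -1.03, 4.51]
yaw -14.00306036724853
10mm br x-> [-0.07579647  0.00436576  0.03435519]  y-> [ 0.00404906  0.08321871 -0.00164194]  z-> [-0.03439395  0.00017584 -0.07590434]
+1deg yaw -> [-4.58586065e-03  2.34448347e-05 -1.01205792e-02]
top centre [135.6 -37.2] [ 35.6 101.4] 86.53 [[83.9000015258789, -52.0], [185.10000610351562, -58.099998474121094], [187.3000030517578, -22.5], [86.0, -16.399999618530273]]
gauge top 11 [ 0.566 -0.028  0.098]
scene centre [173.  -45.3] [ 56.2 178.1] 82.68 [[81.19999694824219, -61.79999923706055], [257.79998779296875, -84.5], [264.8999938964844, -28.799999237060547], [88.30000305175781, -6.099999904632568]]
gauge top 170 [ 0.512 -0.035  0.098]
```

View pics/v3.png

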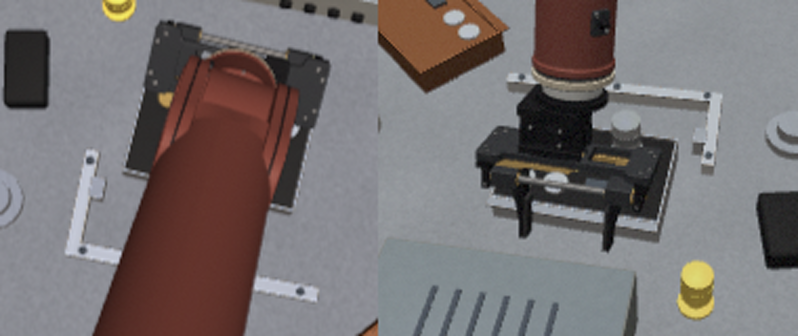

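Emit:
{"api": "move_arm", "payload": {
  "dp": [
    [0.035,0.008,-0.016],
    [0.07,0.015,-0.031],
    [0.104,0.023,-0.047],
    [0.138,0.03,-0.063],
    [0.173,0.038,-0.079]
  ],
  "angular": [
    [-0.001,0,-0.002],
    [-0.002,0,-0.004],
    [-0.003,0,-0.006],
    [-0.004,0,-0.008],
    [-0.0046,0,-0.0101]
  ],
  "gripper": [1,1,1,1,1]
}}

```text
time: 5.82
position: [0.5887, -0.0955, 0.0232]
ee_rot: [0.111, 0.971, -0.023, 0.21]
wrist_force: [4.9, -2.1, 2.9]
opening: 0.087
gripper_force: 3.1
```

Emit:
{"api": "move_arm", "payload": {
  "dp": [
    [0.035,0.008,-0.016],
    [0.07,0.016,-0.031],
    [0.104,0.025,-0.047],
    [0.138,0.033,-0.063],
    [0.173,0.041,-0.079]
  ],
  "angular": [
    [-0.001,0,-0.002],
    [-0.002,0,-0.004],
    [-0.003,0,-0.006],
    [-0.004,0,-0.008],
    [-0.0046,0,-0.0101]
  ],
  "gripper": [1,1,1,1,1]
}}

```text
time: 6.45
position: [0.5674, -0.0855, 0.0232]
ee_rot: [0.102, 0.972, -0.021, 0.21]
wrist_force: [3.9, -1.9, 4.0]
opening: 0.0873
gripper_force: 3.1
```

```bash
cat > edges.py <<'E'
from br import *
import sys
# edges of tray (z=40 plane rim outer) in bracket frame from visible parts, cloud points height 30..48
B=np.radians(-11.0);O=np.array([398,64]);c,s=np.cos(B),np.sin(B);M=np.array([[c,-s],[s,c]])
def fit(t,e):
    k=np.polyfit(t,e,1)
    for _ in range(4):
        r=e-np.polyval(k,t); g=abs(r)<max(1.2,1.5*np.median(abs(r))); k=np.polyfit(t[g],e[g],1)
    return k,g.sum()
for n in sys.argv[2:]:
    im=snap(n,n+sys.argv[1]);P=cloud(im)
    m=near_mask(im,P,0.030,0.0445,(.36,.66,-.27,.1)); v,u=np.nonzero(m)
    X=(onplane(im,u,v,.040)[:,:2]*1000-O)@M
    Xb=X; bins=np.arange(-210,10,3)
    t,e=[],[]
    for a in bins:
        q=X[(X[:,1]>=a)&(X[:,1]<a+3),0]
        if len(q)>3: t.append(a+1.5);e.append(q.min())
    t=np.array(t);e=np.array(e); g=e<np.percentile(e,35)+6; k,ng=fit(t[g],e[g]); print(n,'near edge: x at y=-35',np.polyval(k,-35).round(2),'at -165',np.polyval(k,-165).round(2),'slope deg',np.degrees(np.arctan(k[0])).round(2),ng,'y',t[g].min(),t[g].max())
    for side,fn in(('left',np.max),('right',np.min)):
        t,e=[],[]
        for a in np.arange(-5,250,3):
            q=X[(X[:,0]>=a)&(X[:,0]<a+3),1]
            if len(q)>3: t.append(a+1.5);e.append(fn(q))
        t=np.array(t);e=np.array(e); g=abs(e-(np.percentile(e,65) if side=='left' else np.percentile(e,35)))<8
        if g.sum()<5: print(side,'none');continue
        k,ng=fit(t[g],e[g]);print('  ',side,'y at x=65',np.polyval(k,65).round(2),'slope deg',np.degrees(np.arctan(k[0])).round(2),ng,'x',t[g].min(),t[g].max())
    b=near_mask(im,P,0.015,0.0295,(.32,.52,-.23,.13));v,u=np.nonzero(b);Y=(onplane(im,u,v,.022)[:,:2]*1000-O)@M
    pd=Y[(abs(Y[:,0]-65)<9)&(Y[:,1]>-8)&(Y[:,1]<40)][:,1]; print('  pad face y',pd.min().round(1) if len(pd) else None, 'bar back',pd.max().round(1) if len(pd) else None)
    f=[Y[(Y[:,1]>=a)&(Y[:,1]<a+5)&(Y[:,0]>-22)&(Y[:,0]<8),0] for a in range(-255,0,5)]; fm=[q.max() for q in f if len(q)>15]; fl=[q.min() for q in f if len(q)>15]
    print('  fence face',np.median(fm).round(2),'back',np.median(fl).round(2),len(fm))
    g=near_mask(im,P,.085,.105,(.36,.58,-.1,.06));v,u=np.nonzero(g)
    if len(u): print('  gauge top',len(u),((onplane(im,u,v,.098)[:,:2]*1000-O)@M).mean(0).round(1))
E
python3 plan.py; python3 edges.py 4 top scene
```

```text
6.45 tcp br mm [ 194.8 -114.4   23.2] F br [4.18, -1.11, 4.04]
yaw -11.995625669270733
10mm br x-> [-0.07591133  0.001448    0.03434847]  y-> [ 0.00139444  0.08332055 -0.00043071]  z-> [-0.03435069  0.00018241 -0.07592392]
+1deg yaw -> [-4.58009165e-03  2.43217819e-05 -1.01231892e-02]
top near edge: x at y=-35 37.91 at -165 35.29 slope deg 1.15 17 y -208.5 -13.5
   left y at x=65 -12.99 slope deg -0.92 21 x 38.5 131.5
   right y at x=65 -210.57 slope deg -0.97 32 x 35.5 128.5
  pad face y -0.8 bar back 29.0
  fence face -0.59 back -15.84 2
  gauge top 23 [145.6 -52.5]
scene near edge: x at y=-35 37.37 at -165 37.05 slope deg 0.14 18 y -208.5 -13.5
   left y at x=65 -12.65 slope deg -0.37 35 x 35.5 179.5
   right y at x=65 -174.08 slope deg 3.73 10 x 107.5 206.5
  pad face y -0.1 bar back 29.6
  fence face nan back nan 0
  gauge top 148 [ 83.  -66.9]
  return _methods._mean(a, axis=axis, dtype=dtype,
  ret = ret.dtype.type(ret / rcount)
```

Emit:
{"api": "move_arm", "payload": {
  "dp": [
    [0.037,0.016,-0.017],
    [0.074,0.032,-0.033],
    [0.11,0.048,-0.05],
    [0.147,0.064,-0.066],
    [0.183,0.08,-0.083]
  ],
  "angular": [
    [-0.001,0,-0.002],
    [-0.002,0,-0.004],
    [-0.003,0,-0.006],
    [-0.004,0,-0.008],
    [-0.0046,0,-0.0101]
  ],
  "gripper": [1,1,1,1,1]
}}

```text
time: 7.18
position: [0.5456, -0.0712, 0.0231]
ee_rot: [0.094, 0.973, -0.019, 0.21]
wrist_force: [3.6, -2.9, 3.8]
opening: 0.0874
gripper_force: 3.0
```

```bash
python3 plan.py; python3 edges.py 5 top scene 2>/dev/null
```

```text
7.175 tcp br mm [ 170.7 -104.5   23.1] F br [4.09, -2.19, 3.81]
yaw -10.995371432658738
10mm br x-> [-7.59365291e-02 -6.73196503e-06  3.43232858e-02]  y-> [6.20275615e-05 8.33331687e-02 1.53573692e-04]  z-> [-0.03432323  0.00016549 -0.07593637]
+1deg yaw -> [-4.57643072e-03  2.20653485e-05 -1.01248499e-02]
top near edge: x at y=-35 12.41 at -165 12.59 slope deg -0.08 15 y -205.5 -4.5
   left y at x=65 -5.43 slope deg -0.19 26 x 11.5 104.5
   right y at x=65 -203.37 slope deg 0.16 33 x 11.5 107.5
  pad face y -0.8 bar back 29.0
  fence face -1.01 back -16.27 2
  gauge top 30 [127.4 -46.5]
scene near edge: x at y=-35 13.06 at -165 12.31 slope deg 0.33 20 y -202.5 -4.5
   left y at x=65 -4.5 slope deg 0.05 33 x 11.5 152.5
right none
  pad face y -4.1 bar back 29.6
  fence face nan back nan 0
  gauge top 153 [ 63.3 -57. ]
```

Emit:
{"api": "move_arm", "payload": {
  "dp": [
    [0.015,0.009,-0.007],
    [0.03,0.018,-0.014],
    [0.045,0.027,-0.02],
    [0.06,0.036,-0.027],
    [0.076,0.046,-0.034]
  ],
  "angular": [
    [0,0,0],
    [0,0,0],
    [0,0,0],
    [0,0,0],
    [0,0,0]
  ],
  "gripper": [1,1,1,1,1]
}}

```text
time: 7.9
position: [0.5371, -0.0644, 0.0231]
ee_rot: [0.094, 0.973, -0.019, 0.21]
wrist_force: [5.9, -6.6, 3.3]
opening: 0.0872
gripper_force: 3.8
```

```bash
python3 plan.py; python3 edges.py 6 top scene 2>/dev/null
```

```text
7.9 tcp br mm [161.1 -99.5  23.1] F br [7.07, -5.37, 3.31]
yaw -11.043811301621163
10mm br x-> [-7.59237421e-02  6.37208534e-05  3.43515031e-02]  y-> [0.00011756 0.08333318 0.00010525]  z-> [-0.03435136  0.00014435 -0.0759237 ]
+1deg yaw -> [-4.58018147e-03  1.92469793e-05 -1.01231595e-02]
top near edge: x at y=-35 2.92 at -165 3.07 slope deg -0.07 17 y -199.5 -1.5
   left y at x=65 -1.08 slope deg 0.39 21 x 2.5 95.5
   right y at x=65 -199.46 slope deg -0.51 30 x 2.5 98.5
  pad face y 1.1 bar back 29.0
  fence face 2.79 back -16.17 6
  gauge top 38 [113.8 -42.8]
scene near edge: x at y=-35 4.16 at -165 3.55 slope deg 0.27 19 y -199.5 -1.5
   left y at x=65 -0.62 slope deg -0.26 32 x 2.5 146.5
   right y at x=65 -196.2 slope deg -1.28 9 x 2.5 146.5
  pad face y -0.1 bar back 29.6
  fence face nan back nan 0
  gauge top 141 [ 51.2 -54.4]
```

Emit:
{"api": "move_arm", "payload": {
  "dp": [
    [0.0057,0,-0.0026],
    [0.0114,0,-0.0052],
    [0.017,0,-0.0078]
  ],
  "angular": [
    [0,0,0],
    [0,0,0],
    [0,0,0]
  ],
  "gripper": [1,1,1]
}}

```text
time: 8.38
position: [0.535, -0.064, 0.0232]
ee_rot: [0.094, 0.973, -0.019, 0.21]
wrist_force: [6.4, -4.7, 3.3]
opening: 0.0871
gripper_force: 3.6
```

```bash
python3 plan.py|head -2
```

```text
8.375 tcp br mm [158.9 -99.5  23.2] F br [7.16, -3.4, 3.27]
yaw -11.057665770704242
```

Emit:
{"api": "move_arm", "payload": {
  "dp": [
    [0.0038,0,-0.0017],
    [0.0076,0,-0.0034]
  ],
  "angular": [
    [0,0,0],
    [0,0,0]
  ],
  "gripper": [1,1]
}}

```text
time: 8.62
position: [0.5341, -0.0638, 0.0232]
ee_rot: [0.094, 0.973, -0.019, 0.21]
wrist_force: [7.1, -7.1, 1.3]
opening: 0.0867
gripper_force: 4.1
```

```bash
python3 plan.py|head -2
```

```text
8.625 tcp br mm [158.  -99.5  23.2] F br [8.34, -5.62, 1.3]
yaw -11.0560094041948
```

Emit:
{"api": "move_arm", "payload": {
  "dp": [
    [0.0038,0,-0.0017]
  ],
  "angular": [
    [0,0,0]
  ],
  "gripper": [1]
}}

```text
time: 8.75
position: [0.5339, -0.0638, 0.0234]
ee_rot: [0.094, 0.973, -0.019, 0.21]
wrist_force: [10.4, -7.7, -0.1]
opening: 0.0868
gripper_force: 4.7
```

Emit:
{"api": "move_arm", "payload": {
  "dp": [
    [0.0038,0,-0.0017]
  ],
  "angular": [
    [0,0,0]
  ],
  "gripper": [1]
}}

```text
time: 8.88
position: [0.5338, -0.0638, 0.0236]
ee_rot: [0.094, 0.973, -0.019, 0.211]
wrist_force: [10.1, -8.4, -0.7]
opening: 0.0868
gripper_force: 5.3
```

```bash
python3 plan.py|head -2;python3 edges.py 7 top scene 2>/dev/null
```

```text
8.875 tcp br mm [157.7 -99.5  23.6] F br [11.54, -6.28, -0.72]
yaw -11.060515511353428
top near edge: x at y=-35 0.31 at -165 0.38 slope deg -0.03 12 y -199.5 -1.5
   left y at x=65 -1.67 slope deg -0.01 28 x -0.5 89.5
   right y at x=65 -199.47 slope deg -0.3 31 x -0.5 95.5
  pad face y 1.1 bar back 29.0
  fence face -1.01 back -16.27 2
  gauge top 37 [112.3 -41.6]
scene near edge: x at y=-35 0.57 at -165 2.43 slope deg -0.82 19 y -199.5 -1.5
   left y at x=65 -0.92 slope deg -0.28 30 x -0.5 140.5
   right y at x=65 -196.36 slope deg -1.49 13 x -0.5 143.5
  pad face y -0.1 bar back 29.6
  fence face nan back nan 0
  gauge top 142 [ 48.4 -54.3]
```

Emit:
{"api": "move_arm", "payload": {
  "dp": [
    [-0.01,0,0.0045],
    [-0.025,0,0.011],
    [-0.06,0,0.027],
    [-0.1,0,0.045],
    [-0.1,0,0.045]
  ],
  "angular": [
    [0,0,0],
    [0,0,0],
    [0,0,0],
    [0,0,0],
    [0,0,0]
  ],
  "gripper": [1,1,1,1,1]
}}

```text
time: 9.6
position: [0.5457, -0.0656, 0.0227]
ee_rot: [0.094, 0.973, -0.019, 0.209]
wrist_force: [0.4, -0.0, 0.2]
opening: 0.087
gripper_force: 0.0
```

Emit:
{"api": "move_arm", "payload": {
  "dp": [
    [-0.1,0,-0.2],
    [-0.2,0,-0.4],
    [-0.3,0,-0.65],
    [-0.41,0,-0.91],
    [-0.41,0,-0.91]
  ],
  "angular": [
    [0,0,0],
    [0,0,0],
    [0,0,0],
    [0,0,0],
    [0,0,0]
  ],
  "gripper": [1,1,1,1,1]
}}

```text
time: 10.22
position: [0.5469, -0.0654, 0.1452]
ee_rot: [0.094, 0.973, -0.018, 0.212]
wrist_force: [-0.5, 0.5, -0.5]
opening: 0.0868
gripper_force: 0.0
```

Emit:
{"api": "move_arm", "payload": {
  "dp": [
    [-0.2,-0.3,-0.1],
    [-0.2,-0.65,-0.3],
    [-0.2,-1,-0.4],
    [-0.2,-1,-0.4]
  ],
  "angular": [
    [0,0,0],
    [0,0,0],
    [0,0,0],
    [0,0,0]
  ],
  "gripper": [1,1,1,1]
}}

```text
time: 10.72
position: [0.5238, -0.1871, 0.196]
ee_rot: [0.097, 0.973, -0.019, 0.21]
wrist_force: [-0.1, 0.3, -0.2]
opening: 0.087
gripper_force: 0.0
```

Emit:
{"api": "move_arm", "payload": {
  "dp": [
    [0,-0.35,0],
    [0,-0.7,0],
    [0,-1,0],
    [0,-1,0]
  ],
  "angular": [
    [0,0,0],
    [0,0,0],
    [0,0,0],
    [0,0,0]
  ],
  "gripper": [1,1,1,1]
}}

```text
time: 11.22
position: [0.501, -0.3036, 0.195]
ee_rot: [0.096, 0.973, -0.019, 0.209]
wrist_force: [0.3, 0.6, 0.1]
opening: 0.0873
gripper_force: 0.0
```

Emit:
{"api": "move_arm", "payload": {
  "dp": [
    [0,-0.35,0],
    [0,-0.7,0],
    [0,-1,0],
    [0,-1,0]
  ],
  "angular": [
    [0,0,0],
    [0,0,0],
    [0,0,0],
    [0,0,0]
  ],
  "gripper": [1,1,1,1]
}}

```text
time: 11.72
position: [0.4651, -0.4039, 0.2052]
ee_rot: [0.096, 0.972, -0.026, 0.214]
wrist_force: [1.3, 0.6, 0.2]
opening: 0.0869
gripper_force: 0.0
```

```bash
python3 plan.py|head -2;python3 edges.py 8 top scene 2>/dev/null
python3 - <<'E'
import cv2,numpy as np
a=cv2.imread('pics/top8.png')[120:280,240:420];b=cv2.imread('pics/scene8.png')[150:310,200:400]
cv2.imwrite('pics/v8.png',cv2.resize(np.hstack([a,b]),None,fx=2.1,fy=2.1,interpolation=cv2.INTER_CUBIC))
E
```

```text
11.725 tcp br mm [ 155.2 -446.5  205.2] F br [1.18, 0.88, 0.22]
yaw -11.389777644808056
top near edge: x at y=-35 0.08 at -165 -0.0 slope deg 0.04 61 y -199.5 -1.5
   left y at x=65 -1.72 slope deg -0.1 42 x -0.5 140.5
   right y at x=65 -199.28 slope deg 0.06 45 x -0.5 140.5
  pad face y 1.1 bar back 29.0
  fence face -0.44 back -16.44 8
  gauge top 178 [ 30.2 -58.4]
scene near edge: x at y=-35 0.61 at -165 1.01 slope deg -0.17 40 y -196.5 -1.5
   left y at x=65 -1.04 slope deg 0.08 37 x -0.5 140.5
   right y at x=65 -198.13 slope deg -0.1 32 x -0.5 143.5
  pad face y -0.1 bar back 29.6
  fence face nan back nan 0
  gauge top 120 [ 37.9 -56.3]
```

View pics/v8.png

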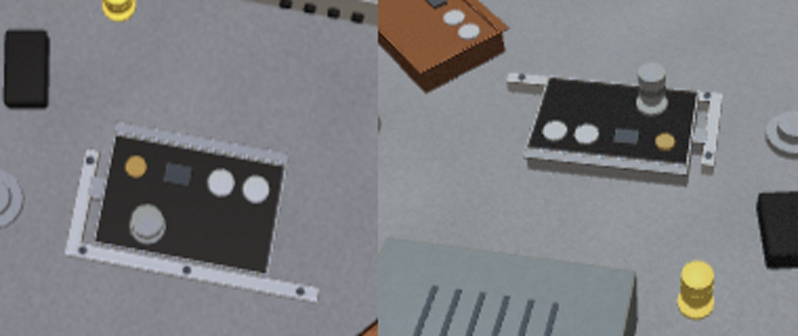

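```bash
python3 -c "
from station import sign_off;print(sign_off())"
```

```text
the job is handed in; nothing more can be done
None
```

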